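# Check off the connector kit on the tally keys

## Robot

A 6-joint arm with a two-finger parallel gripper is mounted at the origin on the work surface. World frame = base frame: x ahead of the robot, y to its left, z up, the work surface at z = 0. Lengths are in m, angles in rad, forces in N, time in s.
With the tool pointing down it reaches from about 0.375 to 0.975 m from the base axis. Payload 3.8 kg.
Tool frame: the origin (TCP) lies midway between the tips of the shut fingers; the grasp point (between the pads) lies 19 mm behind it; z points along the fingers, y is the line along which they close (so a half turn about z gives the same grasp; the last joint's range is limited). The gripper opens to 88 mm and grips with 3 to 60 N. Pads are 18 mm wide; open, the fingers measure 123 mm over their backs; the gripper's body (75 mm by 187 mm) begins 45 mm behind the grasp point.
Start: joints at [-1.364, 0.264, 1.604, -0, 1.274, -0.037], TCP at [0.163, -0.655, 0.239] pointing down, gripper open.
Joint ranges: [-2.63, 2.63], [-0.94, 2.18], [0.31, 2.57], [-1.31, 4.45], [0, 2.66], [-2.55, 2.55]. Speed limits (rad/s): [2.57, 2.57, 3.14, 3.14, 3.14, 3.14].

## Interface

Orientations are given as a rotation vector (axis times angle).
In Python, from rig import bot gives the robot as it stands. The module is installed in compiled form; this text tells all that it offers.
- The arm moves only by the tool apply_moves, never from a script. Its argument "steps" is a list of rows, each a list of 7 numbers: the shift along the world's x, y, z in m, then the turn, a rotation vector about the world's x, y, z in degrees, then the opening, from 0 (shut) to 1 (fully open). In form: [[tx, ty, tz, wx, wy, wz, hand], ...]. A call has 1 to 12 rows; each row is the pose to reach, as a shift and turn from the pose commanded when the call began; what a row does not reach only later rows make up. A row lasts 1/8 s, in which the tool goes at most 62.5 mm and 10.7 degrees, less where a joint would pass 70% of its speed; a pose out of reach is approached as far as the arm can. A call with a gripper value outside its range is refused whole. The fingers move at their own pace and stop on an object; the grip force is fixed at half the most. Time passes only in rows, so rows that repeat a pose let the fingers close. It gives the time, the measured TCP pose, the force, the opening and the grip force at its end, in the units of the state.
- bot.read_state(): the state, without advancing time (a new reading comes with each control period).
- bot.grab_frame(name): name is "side" or "top"; returns the picture (384x512x3 uint8, blue, green, red); there is no depth.
- bot.get_calibration(name): a dict with "fx", "fy", "cx", "cy" (pixels), "k1" (the pictures are not rectified: a ray, as slopes to the right and down, at radius r is drawn at 1 + k1 r^2 times it, then the intrinsics apply), "R" (3x3) and "t" (3): a world point X has camera coordinates R X + t. Camera axes: x right, y down, z forward; pixel columns grow to the right and rows downward; lengths in m; the calibration is good to about 2 mm. A picture is of the moment at which its call begins. get_calibration takes no time and is no camera call.
- bot.finish_job(): hands the job in; it is judged then, once.
Trained networks look in the newest picture that a camera, given by its name, has taken for a name from the list of things; names that differ only in an ending like _2 or _b are one class to them, and where a whole thing is asked for, a point or a joint stands for the part that bears it (a point fixed in the world has none). Each returns a list of dicts, best first, with "conf" (0 to 1); they miss things now and then, are a little off and sometimes report something else, mostly with a low value. They report only what shows in the picture. A call takes as long as a camera call. They do not tell look-alikes from the thing itself.
- bot.outline_of(camera, query): "mask" (384x512 bool, what is visible of it) and "position" ([column, row] in pixels, amid what is visible of it).
- bot.pinpoint(camera, query): "position" ([column, row] in pixels: a listed point, or the origin of a listed thing).
The state is a dict: "time": time; "joints": joint angles; "qvel": joint speeds; "joint_torque": joint torques, N m; "ee_pos": TCP position; "tcp_rot": TCP orientation; "contact_force": force on the tool from outside, world axes, zero at the start; "wrist_torque": the same for the moment, N m; "finger_gap": finger opening in m; "gripper_force": force on a finger pad.
Only numpy, scipy, OpenCV 4.12 (cv2) and the standard library are available. Lean on these libraries where they do the work, as an engineer would, in place of code of your own. Each camera call takes 0.05 s, during which the arm holds its last target. There are 200 camera calls.

## Task

Check off the connector kit on the tally stations: with the fingertips, gently press down the key in front of the box of long tubes, then the key in front of the box of rings, then the key in front of the box of square blocks. Press each until it stays clearly down by itself. Leave the key of the empty box up, and do not shift or pick up the stations or the loose things lying by them.

Things in the scene. Friction and masses are not known exactly. Their poses are not given: they have to be found in the camera images.
- tubes_box: Tally station with the box holding eight long steel tubes (13 mm thick, 74 mm long, lying side by side). Loose, about 1.3 kg: in front a black housing 48 x 50 mm, 38 mm tall, with a round white key; behind it an open cardboard box 104 mm (x) by 90 mm (y), rim 50 mm up, centre at x +88 mm. Spans x -25 to 141, y -46 to 46 mm. Origin: underside, below the key's axis; +x points from key to box, z up.
- tubes_top (a point): Centre of the top face of the key of the station 'tubes'; it moves with the key. 62 mm above the bench while the key is up, the key is 36 mm in diameter.
- tubes_key (a joint): How far the key of the station 'tubes' is pressed into its collar, in m: 0 up (at the start), 0.012 fully in. Slides straight down against about 2 N of friction (more when moved fast) and stays where it is left. The collar sinks too, sprung at 1 N/mm: 2 mm under the friction, up to 12 mm once the key is in, and rises on release. Counts as pressed from 5 mm.
- rings_box: Tally station with the box holding six flat steel rings (36 mm across, 20 mm hole, 8 mm thick). Loose, about 1.3 kg: in front a black housing 48 x 50 mm, 38 mm tall, with a round white key; behind it an open cardboard box 104 mm (x) by 90 mm (y), rim 50 mm up, centre at x +88 mm. Spans x -25 to 141, y -46 to 46 mm. Origin: underside, below the key's axis; +x points from key to box, z up.
- rings_top (a point): Centre of the top face of the key of the station 'rings'; it moves with the key. 62 mm above the bench while the key is up, the key is 36 mm in diameter.
- rings_key (a joint): How far the key of the station 'rings' is pressed into its collar, in m: 0 up (at the start), 0.012 fully in. Slides straight down against about 2 N of friction (more when moved fast) and stays where it is left. The collar sinks too, sprung at 1 N/mm: 2 mm under the friction, up to 12 mm once the key is in, and rises on release. Counts as pressed from 5 mm.
- blocks_box: Tally station with the box holding six square steel blocks (22 mm cubes). Loose, about 1.3 kg: in front a black housing 48 x 50 mm, 38 mm tall, with a round white key; behind it an open cardboard box 104 mm (x) by 90 mm (y), rim 50 mm up, centre at x +88 mm. Spans x -25 to 141, y -46 to 46 mm. Origin: underside, below the key's axis; +x points from key to box, z up.
- blocks_top (a point): Centre of the top face of the key of the station 'blocks'; it moves with the key. 62 mm above the bench while the key is up, the key is 36 mm in diameter.
- blocks_key (a joint): How far the key of the station 'blocks' is pressed into its collar, in m: 0 up (at the start), 0.012 fully in. Slides straight down against about 2 N of friction (more when moved fast) and stays where it is left. The collar sinks too, sprung at 1 N/mm: 2 mm under the friction, up to 12 mm once the key is in, and rises on release. Counts as pressed from 5 mm.
- empty_box: Tally station with the box that is empty. Loose, about 1.3 kg: in front a black housing 48 x 50 mm, 38 mm tall, with a round white key; behind it an open cardboard box 104 mm (x) by 90 mm (y), rim 50 mm up, centre at x +88 mm. Spans x -25 to 141, y -46 to 46 mm. Origin: underside, below the key's axis; +x points from key to box, z up.
- empty_top (a point): Centre of the top face of the key of the station 'empty'; it moves with the key. 62 mm above the bench while the key is up, the key is 36 mm in diameter.
- empty_key (a joint): How far the key of the station 'empty' is pressed into its collar, in m: 0 up (at the start), 0.012 fully in. Slides straight down against about 2 N of friction (more when moved fast) and stays where it is left. The collar sinks too, sprung at 1 N/mm: 2 mm under the friction, up to 12 mm once the key is in, and rises on release. Counts as pressed from 5 mm.
- screwdriver: Loose screwdriver, about 160 mm long, lying between the robot and the stations; origin at mid-underside. To be left alone.
- spool: Loose aluminium wire spool without wire, 48 mm across, 40 mm tall, standing between the robot and the stations; origin at the centre of its underside. To be left alone.
- plug: Loose round metal plug, 26 mm across at the foot, 45 mm tall, standing between the robot and the stations; origin at the centre of its underside. To be left alone.
Not all that is in view belongs to the job. Leave any blue look-alike of the tubes_box alone.

How it is judged:
On the way, in this order (a step that is already met when the one before it is completed fails the run):
1. the key of the tubes station is pressed (value of joint tubes_key above 0.005 m), for 0.1 s.
2. the key of the rings station is pressed (value of joint rings_key above 0.005 m), for 0.1 s.
3. the key of the blocks station is pressed (value of joint blocks_key above 0.005 m), for 0.1 s.
At the end, for the whole second after the job is handed in: The keys of the tubes, rings and blocks stations are each at least 5 mm down, the empty station's key is less than 3 mm down, every station is within 12 mm and each loose thing within 20 mm of where it started (value of joint each of tubes_key, rings_key, blocks_key above 0.005 m and value of joint empty_key below 0.003 m and distance of each of tubes_box, rings_box, blocks_box, empty_box from where it was at the start of the episode below 0.012 m and distance of each of screwdriver, spool, plug from where it was at the start of the episode below 0.02 m); the robot touches nothing.
It fails at once if a key is pressed (over 3 mm) before the one that comes earlier in the order is down (5 mm) ((value of joint rings_key above 0.003 m and value of joint tubes_key below 0.005 m) or (value of joint blocks_key above 0.003 m and value of joint rings_key below 0.005 m)).
It fails at once if the key of the empty box is pressed (over 3 mm) (value of joint empty_key above 0.003 m).
It fails at once if a station or its key is pushed with more than 20 N (contact force between any of the arm, the fingers and tubes_box above 20 N or contact force between any of the arm, the fingers and rings_box above 20 N or contact force between any of the arm, the fingers and blocks_box above 20 N or contact force between any of the arm, the fingers and empty_box above 20 N).
It fails at once if a station is shifted or lifted by more than 12 mm (distance of any of tubes_box, rings_box, blocks_box, empty_box from where it was at the start of the episode above 0.012 m).
It fails at once if a loose thing is moved or lifted by more than 20 mm (distance of any of screwdriver, spool, plug from where it was at the start of the episode above 0.02 m).
It also fails if it takes over 40 s, if anything falls off the work surface, if the arm or the gripper's body presses on something with over 40 N, if the wrist force passes 120 N, or if a joint passes its speed limit or range.

## Working session

There is one attempt and no reset: what is moved stays moved. The work goes in short steps, Python scripts to look and compute and a tool call to move; the robot and the scene stay as the last step left them, time stands still between calls to the robot, and variables do not carry over. Pictures are saved under pics/ and viewed, at most 10 in all, crops included, and the job is handed in when it is done.

Besides the shell and the picture viewer there is one more tool, called after "Emit:" as name(argument=value, ...), one argument or row to a line, values as JSON. apply_moves: Moves the arm, as the interface text tells. Its arguments: {"type":"object","properties":{"steps":{"type":"array","items":{"type":"array","items":{"type":"number"}}}},"required":["steps"]}

```bash
mkdir -p pics
cat > h.py <<'E'
import numpy as np, cv2
from rig import bot
def ray(cam,px,z):
    c=bot.get_calibration(cam);R=np.array(c["R"]);t=np.array(c["t"])
    K=np.array([[c["fx"],0,c["cx"]],[0,c["fy"],c["cy"]],[0,0,1]])
    u=cv2.undistortPoints(np.array([[px]],float),K,np.array([c["k1"],0,0,0,0.]))[0,0]
    d=R.T@np.array([u[0],u[1],1]);o=-R.T@t
    return o+d*(z-o[2])/d[2]
def proj(cam,X):
    c=bot.get_calibration(cam);p=np.array(c["R"])@np.array(X)+np.array(c["t"]);x=p[:2]/p[2]
    x=x*(1+c["k1"]*(x@x));return [c["fx"]*x[0]+c["cx"],c["fy"]*x[1]+c["cy"]]
E
python3 - <<'E'
from h import *
for c in("top","side"):
    cv2.imwrite(f"pics/{c}0.png",bot.grab_frame(c))
    k=bot.get_calibration(c);print(c,-np.array(k["R"]).T@np.array(k["t"]),k["fx"])
    for n in("tubes","rings","blocks","empty"):
        for q in(n+"_top",):
            print(q,[(np.round(d["position"],1),round(d["conf"],2),np.round(ray(c,d["position"],.062)[:2],3)) for d in bot.pinpoint(c,q)])
s=bot.read_state();print(s["tcp_rot"],s["ee_pos"],s["time"],s["contact_force"])
E
```

```text
top [0.37622786 0.05843181 0.98684302] 356.23122920594875
tubes_top [(array([378.3, 140.7]), 0.74, array([ 0.586, -0.268])), (array([168.9, 138.8]), 0.68, array([0.588, 0.284])), (array([120. , 120.9]), 0.56, array([0.635, 0.415])), (array([143.3, 253.9]), 0.52, array([0.287, 0.342]))]
rings_top [(array([315.8, 154.2]), 0.58, array([ 0.549, -0.103]))]
blocks_top [(array([385.2, 136.3]), 0.73, array([ 0.598, -0.287]))]
empty_top [(array([239.6, 153.4]), 0.46, array([0.55 , 0.097]))]
side [0.23738201 0.82400528 0.66702575] 384.26205054208316
tubes_top [(array([128.4, 287.9]), 0.92, array([0.624, 0.429])), (array([306.4, 299.5]), 0.79, array([0.284, 0.356])), (array([184.9, 245.1]), 0.47, array([0.569, 0.29 ]))]
rings_top [(array([250.5, 158.8]), 0.69, array([ 0.54 , -0.093]))]
blocks_top [(array([249.7, 127. ]), 0.55, array([ 0.603, -0.283]))]
empty_top [(array([226.6, 202.2]), 0.51, array([0.535, 0.12 ])), (array([273. , 210.5]), 0.16, array([0.414, 0.118]))]
[-3.11826027e+00 -3.81905498e-01  4.26837504e-05] [ 0.16290377 -0.65502448  0.23869591] 0.5 [ 0.17070923  0.04310262 -0.11581364]
```

View pics/top0.png

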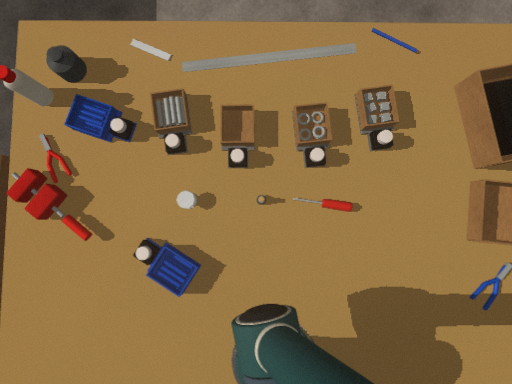

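View pics/side0.png

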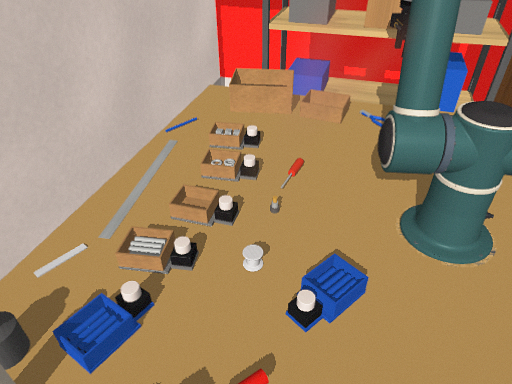

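The top view shows four cardboard stations with keys near (173,142) tubes, (237,157) empty, (317,155) rings and (385,139) blocks. Possible mistakes for tubes are the blue look-alikes with keys at (118,126) and (144,253). I choose the cardboard one at (173,142). The spool is at (187,200), the plug at (262,200) and the screwdriver around (325,203).

Run:
```python
from h import *
g={"top":dict(tubes=(173,142),empty=(237,157),rings=(317,155),blocks=(385,139)),"side":dict(tubes=(182,245),empty=(226,203),rings=(249,160),blocks=(252,131))}
from scipy.optimize import least_squares
px={}
for c in g:
    im=cv2.imread(f"pics/{c}0.png").astype(int)
    m=((im.min(2)>150)&(im.max(2)-im.min(2)<60)).astype(np.uint8)
    n,l,st,ce=cv2.connectedComponentsWithStats(m)
    for k,p in g[c].items():
        i=min(range(1,n),key=lambda i:np.hypot(*(ce[i]-p)) if st[i,4]>30 else 999)
        px[c,k]=ce[i];print(c,k,ce[i].round(1),st[i])
for k in g["top"]:
    # key body: visible centroid approx mid height between 0.05 and .062
    f=lambda X:np.r_[np.array(proj("top",X))-px["top",k],np.array(proj("side",X))-px["side",k]]
    r=least_squares(f,[.57,0,.055]);print(k,r.x.round(4),r.fun.round(1),"top@.059",ray("top",px["top",k],.059)[:2].round(4))
im=cv2.imread("pics/top0.png")[75:180,100:410]
cv2.imwrite("pics/crop.png",cv2.resize(im,None,fx=2.5,fy=2.5,interpolation=cv2.INTER_CUBIC))
```

```text
top tubes [171.3 139.8] [165 134  13  13 124]
top empty [236.6 155. ] [231 149  12  13 128]
top rings [316.7 154. ] [310 148  14  13 133]
top blocks [384.6 136. ] [377 130  16  13 147]
side tubes [181.6 244.8] [174 237  16  18 223]
side empty [225.  202.4] [219 196  13  15 165]
side rings [248.9 160. ] [244 154  11  13 120]
side blocks [251.5 130.3] [247 126  10  10  93]
tubes [0.5859 0.2795 0.0488] [ 0.2  0.8 -0.7 -0.2] top@.059 [0.5859 0.2778]
empty [0.547  0.105  0.0472] [ 0.1  0.5 -0.5 -0.1] top@.059 [0.5462 0.1048]
rings [ 0.5514 -0.1087  0.0461] [ 0.1  0.4 -0.4 -0.1] top@.059 [ 0.55   -0.1062]
blocks [ 0.6015 -0.2914  0.0456] [ 0.1  0.4 -0.5 -0.1] top@.059 [ 0.5993 -0.2863]
```

View pics/crop.png

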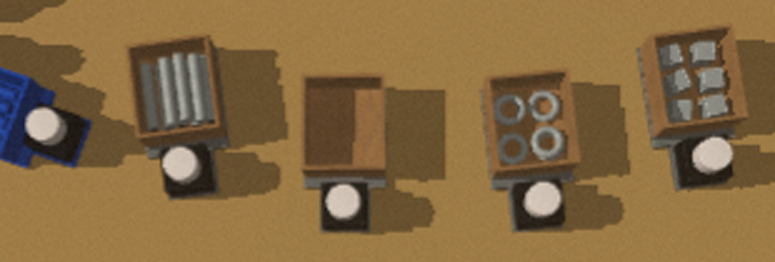

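Confirmed in the crop: left to right, the cardboard boxes hold tubes, nothing, rings and blocks. The keys show at about (180,165), (343,201), (542,199) and (712,156) in the crop.

Emit:
apply_moves(
  steps=[
    [0.3, 0.25, -0.03, 0, 0, 0, 0],
    [0.3, 0.25, -0.03, 0, 0, 0, 0],
    [0.3, 0.25, -0.03, 0, 0, 0, 0],
    [0.3, 0.25, -0.03, 0, 0, 0, 0],
    [0.3, 0.25, -0.03, 0, 0, 0, 0],
    [0.3, 0.25, -0.03, 0, 0, 0, 0],
    [0.3, 0.25, -0.03, 0, 0, 0, 0],
    [0.3, 0.25, -0.03, 0, 0, 0, 0],
  ],
)

```text
time: 1.5
ee_pos: [0.4634, -0.4046, 0.2087]
tcp_rot: [3.118, 0.386, -0.001]
contact_force: [-0.7, -0.7, 0.5]
finger_gap: 0.0102
gripper_force: 0.0
```

Emit:
apply_moves(
  steps=[
    [0.123, 0.684, -0.079, 0, 0, 0, 0],
    [0.123, 0.684, -0.079, 0, 0, 0, 0],
    [0.123, 0.684, -0.079, 0, 0, 0, 0],
    [0.123, 0.684, -0.079, 0, 0, 0, 0],
    [0.123, 0.684, -0.079, 0, 0, 0, 0],
    [0.123, 0.684, -0.079, 0, 0, 0, 0],
    [0.123, 0.684, -0.079, 0, 0, 0, 0],
    [0.123, 0.684, -0.079, 0, 0, 0, 0],
    [0.123, 0.684, -0.079, 0, 0, 0, 0],
    [0.123, 0.684, -0.079, 0, 0, 0, 0],
    [0.123, 0.684, -0.079, 0, 0, 0, 0],
    [0.123, 0.684, -0.079, 0, 0, 0, 0],
  ],
)

```text
time: 3.0
ee_pos: [0.587, 0.2802, 0.1294]
tcp_rot: [3.118, 0.384, 0.001]
contact_force: [-0.3, -0.8, -0.5]
finger_gap: 0.0002
gripper_force: 0.0
```

Emit:
apply_moves(
  steps=[
    [-0.001, -0.001, -0.03, 0, 0, 0, 0],
    [-0.001, -0.001, -0.057, 0, 0, 0, 0],
    [-0.001, -0.001, -0.062, 0, 0, 0, 0],
    [-0.001, -0.001, -0.065, 0, 0, 0, 0],
    [-0.001, -0.001, -0.067, 0, 0, 0, 0],
    [-0.001, -0.001, -0.069, 0, 0, 0, 0],
    [-0.001, -0.001, -0.071, 0, 0, 0, 0],
    [-0.001, -0.001, -0.073, 0, 0, 0, 0],
    [-0.001, -0.001, -0.075, 0, 0, 0, 0],
    [-0.001, -0.001, -0.076, 0, 0, 0, 0],
    [-0.001, -0.001, -0.077, 0, 0, 0, 0],
    [-0.001, -0.001, -0.077, 0, 0, 0, 0],
  ],
)

```text
time: 4.5
ee_pos: [0.585, 0.2782, 0.0527]
tcp_rot: [-3.118, -0.382, -0.0]
contact_force: [1.0, 0.3, 2.6]
finger_gap: 0.0004
gripper_force: 0.9
```

Emit:
apply_moves(
  steps=[
    [0, 0, -0.001, 0, 0, 0, 0],
    [0, 0, -0.002, 0, 0, 0, 0],
    [0, 0, -0.003, 0, 0, 0, 0],
    [0, 0, -0.004, 0, 0, 0, 0],
    [0, 0, -0.004, 0, 0, 0, 0],
  ],
)

```text
time: 5.12
ee_pos: [0.5847, 0.278, 0.0485]
tcp_rot: [3.118, 0.382, -0.001]
contact_force: [0.9, 0.6, 1.9]
finger_gap: 0.0005
gripper_force: 0.9
```

Emit:
apply_moves(
  steps=[
    [0, 0, 0.003, 0, 0, 0, 0],
    [0, 0, 0.01, 0, 0, 0, 0],
    [0, 0, 0.06, 0, 0, 0, 0],
    [-0.03, -0.2, 0.09, 0, 0, 0, 0],
    [-0.03, -0.2, 0.09, 0, 0, 0, 0],
    [-0.03, -0.2, 0.09, 0, 0, 0, 0],
    [-0.03, -0.2, 0.09, 0, 0, 0, 0],
    [-0.03, -0.2, 0.09, 0, 0, 0, 0],
  ],
)

```text
time: 6.12
ee_pos: [0.555, 0.0773, 0.1391]
tcp_rot: [-3.118, -0.378, -0.001]
contact_force: [0.7, 0.5, 0.1]
finger_gap: 0.0011
gripper_force: 0.0
```

Run:
```python
from h import *
for c,(x,y) in {"side":(175,245)}.items():
    im=bot.grab_frame(c);a=cv2.imread(f"pics/{c}0.png")
    f=lambda i:cv2.resize(i[y-45:y+45,x-60:x+60],None,fx=3.3,fy=3.3,interpolation=cv2.INTER_CUBIC)
    cv2.imwrite("pics/t1.png",np.hstack([f(a),f(im)]))
print(bot.read_state()["ee_pos"],bot.read_state()["time"])
```

```text
[0.55502882 0.07829969 0.1388273 ] 6.175
```

View pics/t1.png

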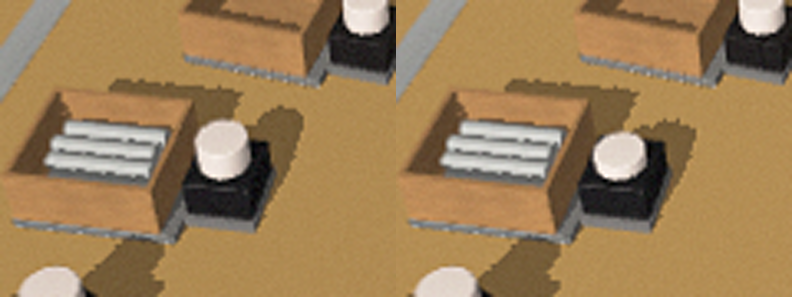

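The tubes key (right panel, about (620,155)) is clearly lower than before and the station hasn't moved. Rings next.

Emit:
apply_moves(
  steps=[
    [-0.004, -0.185, -0.03, 0, 0, 0, 0],
    [-0.004, -0.185, -0.03, 0, 0, 0, 0],
    [-0.004, -0.185, -0.03, 0, 0, 0, 0],
    [-0.004, -0.185, -0.03, 0, 0, 0, 0],
    [-0.004, -0.185, -0.03, 0, 0, 0, 0],
    [-0.004, -0.185, -0.068, 0, 0, 0, 0],
    [-0.004, -0.185, -0.072, 0, 0, 0, 0],
  ],
)

```text
time: 7.05
ee_pos: [0.5489, -0.1042, 0.0643]
tcp_rot: [-3.115, -0.386, 0.008]
contact_force: [-0.7, 0.2, -0.9]
finger_gap: 0.0001
gripper_force: 0.0
```

Emit:
apply_moves(
  steps=[
    [0, 0, -0.003, 0, 0, 0, 0],
    [0, 0, -0.005, 0, 0, 0, 0],
    [0, 0, -0.007, 0, 0, 0, 0],
    [0, 0, -0.009, 0, 0, 0, 0],
    [0, 0, -0.011, 0, 0, 0, 0],
    [0, 0, -0.013, 0, 0, 0, 0],
    [0, 0, -0.015, 0, 0, 0, 0],
    [0, 0, -0.017, 0, 0, 0, 0],
    [0, 0, -0.018, 0, 0, 0, 0],
    [0, 0, -0.018, 0, 0, 0, 0],
  ],
)

```text
time: 8.3
ee_pos: [0.5508, -0.1072, 0.0485]
tcp_rot: [3.118, 0.382, -0.001]
contact_force: [1.5, -0.5, 1.9]
finger_gap: 0.0005
gripper_force: 0.9
```

Emit:
apply_moves(
  steps=[
    [0, 0, 0.003, 0, 0, 0, 0],
    [0, 0, 0.01, 0, 0, 0, 0],
    [0, 0, 0.06, 0, 0, 0, 0],
    [0.049, -0.181, 0.08, 0, 0, 0, 0],
    [0.049, -0.181, 0.08, 0, 0, 0, 0],
    [0.049, -0.181, 0.08, 0, 0, 0, 0],
    [0.049, -0.181, 0.08, 0, 0, 0, 0],
    [0.049, -0.181, 0.08, 0, 0, 0, 0],
  ],
)

```text
time: 9.3
ee_pos: [0.5991, -0.2877, 0.1282]
tcp_rot: [-3.117, -0.38, 0.002]
contact_force: [0.7, 0.0, 0.2]
finger_gap: 0.0003
gripper_force: 0.0
```

Run:
```python
from h import *
for c,(x,y) in {"side":(245,155)}.items():
    im=bot.grab_frame(c);a=cv2.imread(f"pics/{c}0.png")
    f=lambda i:cv2.resize(i[y-45:y+45,x-60:x+60],None,fx=3.3,fy=3.3,interpolation=cv2.INTER_CUBIC)
    cv2.imwrite("pics/t2.png",np.hstack([f(a),f(im)]))
print(bot.read_state()["ee_pos"],bot.read_state()["time"])
```

```text
[ 0.59898685 -0.28681214  0.12802318] 9.35
```

View pics/t2.png

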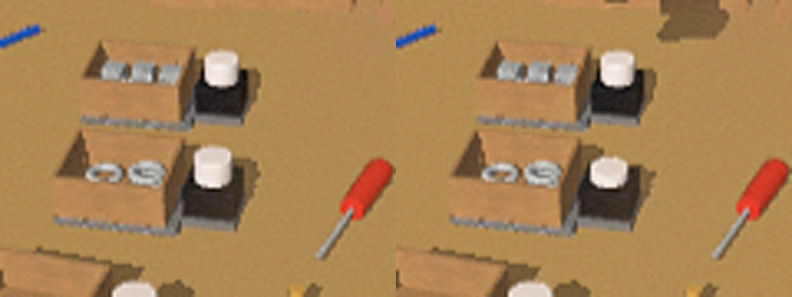

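The rings key (right panel, about (608,172)) is down and the blocks key at (617,68) is still up. Blocks next.

Emit:
apply_moves(
  steps=[
    [0, 0, -0.03, 0, 0, 0, 0],
    [0, 0, -0.057, 0, 0, 0, 0],
    [0, 0, -0.062, 0, 0, 0, 0],
    [0, 0, -0.064, 0, 0, 0, 0],
    [0, 0, -0.066, 0, 0, 0, 0],
    [0, 0, -0.068, 0, 0, 0, 0],
    [0, 0, -0.07, 0, 0, 0, 0],
    [0, 0, -0.072, 0, 0, 0, 0],
    [0, 0, -0.074, 0, 0, 0, 0],
    [0, 0, -0.076, 0, 0, 0, 0],
    [0, 0, -0.078, 0, 0, 0, 0],
    [0, 0, -0.08, 0, 0, 0, 0],
  ],
)

```text
time: 10.85
ee_pos: [0.6, -0.2882, 0.0486]
tcp_rot: [3.118, 0.382, 0.0]
contact_force: [1.1, -0.4, 3.3]
finger_gap: 0.0003
gripper_force: 1.0
```

Emit:
apply_moves(
  steps=[
    [0, 0, 0, 0, 0, 0, 0],
    [0, 0, 0.003, 0, 0, 0, 0],
    [0, 0, 0.01, 0, 0, 0, 0],
    [0, 0, 0.06, 0, 0, 0, 0],
    [-0.15, -0.2, 0.12, 0, 0, 0, 0],
    [-0.15, -0.2, 0.12, 0, 0, 0, 0],
    [-0.15, -0.2, 0.12, 0, 0, 0, 0],
    [-0.15, -0.2, 0.12, 0, 0, 0, 0],
    [-0.15, -0.2, 0.12, 0, 0, 0, 0],
    [-0.15, -0.2, 0.12, 0, 0, 0, 0],
  ],
)

```text
time: 12.1
ee_pos: [0.4494, -0.4881, 0.1688]
tcp_rot: [-3.118, -0.379, -0.0]
contact_force: [0.3, 0.3, 0.7]
finger_gap: 0.0006
gripper_force: 0.0
```

Run:
```python
from h import *
im=bot.grab_frame("side")
cv2.imwrite("pics/t3.png",cv2.resize(im[100:290,90:330],None,fx=3,fy=3,interpolation=cv2.INTER_CUBIC))
print(bot.read_state()["ee_pos"],bot.read_state()["time"])
```

```text
[ 0.44993637 -0.48710647  0.16825187] 12.15
```

View pics/t3.png

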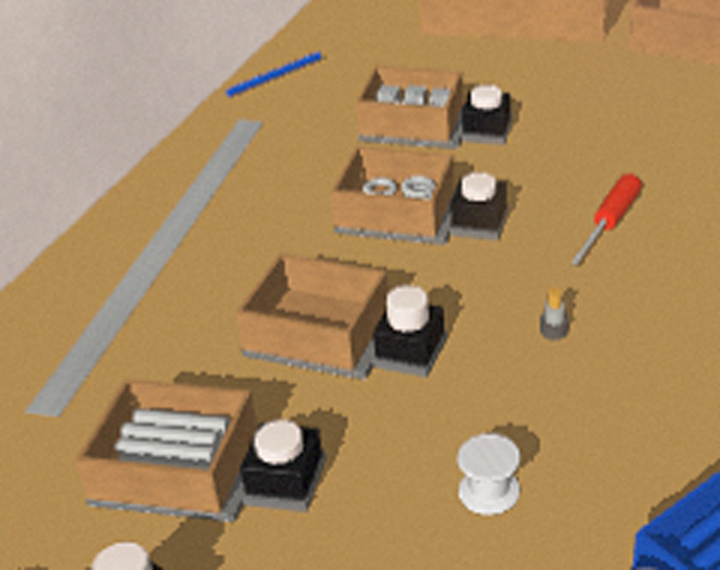

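The tubes (278,441), rings (479,187) and blocks (486,97) keys are all down. The empty station's key (407,307) is up, and nothing looks displaced.

```bash
python3 -c "from rig import bot; print(bot.finish_job())"
```

```text
the job is handed in; nothing more can be done
None
```

I pressed the tubes, rings and blocks keys in that order, and the last picture shows all three staying down, the empty box's key up and nothing visibly shifted. I handed the job in at about 12 s, and no verdict was returned.

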